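# Show a welded flange to the inspection camera

### The arm

A 6-joint arm with a two-finger parallel gripper is mounted at the origin on the work surface. World frame = base frame: x ahead of the robot, y to its left, z up, the work surface at z = 0. Lengths are in m, angles in rad, forces in N, time in s.
With the tool pointing down it reaches from about 0.425 to 0.95 m from the base axis. Payload 3.5 kg.
Tool frame: the origin (TCP) lies between the finger pads; the fingertips stand 14 mm ahead of it and the grasp point (between the pads) lies 5 mm behind it; z points along the fingers, y is the line along which they close (so a half turn about z gives the same grasp; the last joint's range is limited). The gripper opens to 85 mm and grips with 20 to 120 N. Pads are 22 mm wide; open, the fingers measure 114 mm over their backs; the gripper's body (76 mm by 85 mm) begins 54 mm behind the grasp point. The pads swing forward as they close: fully open they stand 13 mm farther back than shut.
Start: joints at [0.961, 0.286, 1.577, -0, 1.279, -0.15], TCP at [0.3, 0.605, 0.245] pointing down, gripper open.
Joint ranges: [-2.77, 2.77], [-0.9, 2.22], [0.21, 2.48], [-1.53, 4.67], [0.24, 2.81], [-2.84, 2.84]. Speed limits (rad/s): [2.79, 2.79, 3.14, 3.14, 3.14, 3.14].

### API

Orientations are given as a unit quaternion [x, y, z, w].
In Python, from plant import * gives the robot as it stands.
- The arm moves only by the tool step_arm, never from a script. Its argument "commands" is a list of rows, each an object of numbers: "gripper": the gripper's target within -1 to 1 (shut at 1, half-way at 0, fully open at -1); "x", "y", "z": the shift along the tool's x, y, z in mm; "spin": the turn about the tool's z in degrees. A call has exactly 10 rows; each row shifts and turns the commanded pose from where the row before left it, along the tool's axes as they then stand; what a row does not reach is not made up. A row lasts 1/10 s, in which the tool goes at most 50 mm and 8.59 degrees, less where a joint would pass 70% of its speed; a pose out of reach is approached as far as the arm can. A call with a gripper value outside its range is refused whole. The fingers move at their own pace and stop on an object; "force" is the grip in N (left out, the last holds). Time passes only in rows, so rows that do not move let the fingers close, or fill a call up. It gives the time, the measured TCP pose, the force, the opening and the grip force at its end, in the units of the state.
- get_state(): the state, without advancing time (a new reading comes with each control period).
- read_camera(name): name is "scene" or "top"; returns a dict with "color" (480x640x3 uint8, red, green, blue), "z_map" (480x640 float32, m along the optical axis (not along the pixel's ray), 0 where there is no reading), "fx", "fy", "cx", "cy" (pixels), "eye" and "attitude" of the camera in the world. Camera axes: x right, y up, looking along -z (the intrinsics and any distortion apply to the point x, -y, -z); pixel columns grow to the right and rows downward; lengths in m; the calibration is good to about 2 mm. A picture is of the moment at which its call begins.
- sign_off(): hands the job in; it is judged then, once.
The state is a dict: "time": time; "qpos": joint angles; "dq": joint speeds; "joint_efforts": joint torques, N m; "eef_pos": TCP position; "tcp_rot": TCP orientation; "contact_force": force on the tool from outside, world axes, zero at the start; "wrist_torque": the same for the moment, N m; "opening": opening from 0.0 (shut) to 1.0 (fully open); "finger_force": force on a finger pad.
Only numpy, scipy, OpenCV 4.12 (cv2) and the standard library are available. Lean on these libraries where they do the work, as an engineer would, in place of code of your own. Each camera call takes 0.05 s, during which the arm holds its last target. There are 200 camera calls.

### The job

The flanged tube stub on the pin jig is welded and its underside seam has to be inspected. First take off the three-legged hold-down (the third hand) whose nose presses on its flange and stand it aside on its feet on the bare table, a hand's breadth or more clear of the jig and with the stub still on its pins; then lift the stub out of the jig and hold its underside up to the inspection camera: centred on the lens and square to it, 150 mm in front of it, the flange's long side level, the tube pointing away from the lens. Finish while still holding it there, steady; do not touch the camera or its stand, do not knock the third hand over, and leave everything else on the table where it is.

Things in the scene. Friction and masses are not known exactly. Their poses are not given: they have to be found in the camera images.
- stub: The part: bare-steel flange 76 (x) x 110 (y) x 8 mm, a 38 mm diameter tube upright in its middle, 60 mm tall (68 overall); 0.6 kg, centre of mass 12 mm above the underside. Origin: centre of the underside; z up along the tube, y along the long side. Lies on the jig, its two 11.5 mm bolt holes (y +-42 mm) over the pins. Pinch the smooth tube firmly (60 N or more), about 25 mm above the flange
- stub_face (a point): the centre of the stub's underside (same point as its origin), where the weld seam runs round the bore
- stub_top (a point): the centre of the tube's open top end, 68 mm above the underside
- jig: fixed steel jig plate 100 (x) x 150 (y) x 10 mm thick with two upright 9 mm dowel pins, tops 24 mm above the table, 42 mm either side of its middle along y. Origin: centre of its underside, on the table; z up. It may stand left or right of the robot's middle, with the camera on the other side
- third_hand: Loose hold-down, bare steel, 0.75 kg: level bar 120 long, 24 wide, 26 mm tall (top 108 mm above the table) on two splayed rear legs and a thin front leg, the nose, standing on the flange beside the tube. Origin: on the table below the nose; x from rear legs to nose, z up. Rear feet at x -165, y +-60 mm; bar from x -155 to -35. On bare table it leans 6 degrees nose-down, which is right
- third_hand_grip (a point): Middle of the third hand's bar, near its centre of mass: x -95 mm, 95 mm above its feet; pinch the bar here from above across its 24 mm width. Room to stand it aside: the table between 0.38 and 0.57 m ahead of the robot and up to 0.08 m either side of its middle line is bare (only the third hand's own rear leg may reach in)
- third_hand_nose (a point): the tip of the nose of the third hand (x 0, 18 mm above the level of its feet)
- camera: Fixed inspection camera: aluminium housing 46 x 70 x 66 mm, black 40 mm lens with a 68 mm ring light; its axis leans 35 degrees from vertical, towards the robot. Origin: centre of the lens front, 140 mm above the table; z out of the lens along its axis, y level (wide way of its picture). Show the stub's underside at z = 150 mm, x = y = 0, stub's z along this z, its y along this y, either way
- camera_stand: the camera's fixed magnetic base, a 60 x 50 x 55 mm block with a 12 mm post up to 155 mm. Origin: on the table straight below the centre of the lens; x points away from where the lens looks; the block stands 125 mm behind the origin along x
- round_flange: bystander: round 92 mm flange 10 mm thick with a wider 57 mm tube stub, 55 mm tall overall; origin at the centre of its underside
- bare_flange: bystander: a flange plate without tube, 76 x 110 x 8 mm, flat on the table; origin at the centre of its underside
- paste_tin: bystander: round tin, 86 mm diameter, 76 mm tall; origin at the centre of its underside
- ear_defenders: bystander: blue ear defenders lying on the table, about 130 x 130 mm, 80 mm tall; origin on the table between the cups
- screwdriver: bystander: screwdriver 220 mm long lying along its x; origin at its underside
- wrench: bystander: open-ended wrench 190 mm long lying along its x; origin at its underside
- flap_disc: bystander: flap disc 125 mm in diameter, 10 mm thick, flat on the table; origin at the centre of its underside
Mind the look-alikes: they are no part of the job. What is shaped like the stub but blue is not meant.

How it is judged:
By the outcome, as a careful person would: the job done as asked, in the order asked, and still so for the second after the job is handed in, while the arm keeps its last pose, push and grip.
It also fails if it takes over 58 s, if anything falls off the work surface, if the arm or the gripper's body presses on something with over 40 N, if the wrist force passes 120 N, or if a joint passes its speed limit or range.

## Working session

There is one attempt and no reset: what is moved stays moved. The work goes in short steps, Python scripts to look and compute and a tool call to move; the robot and the scene stay as the last step left them, time stands still between calls to the robot, and variables do not carry over. Pictures are saved under pics/ and viewed, at most 10 in all, crops included, and the job is handed in when it is done.

Besides the shell and the picture viewer there is one more tool, called after "Emit:" in YAML: its name, and indented under it one key for each argument. step_arm: Moves the arm, as the interface text tells. Its arguments: {"type":"object","properties":{"commands":{"type":"array"},"force":{"type":"number"}},"required":["commands"]}

```bash
mkdir -p pics; ls
python3 - <<'E'
from plant import *
import cv2,numpy as np,pickle
print(get_state())
d={}
for n in("scene","top"):
    r=read_camera(n); d[n]=r
    cv2.imwrite(f"pics/{n}0.png",r["color"][:,:,::-1])
    print(n,{k:v for k,v in r.items() if k not in("color","z_map")},(r["z_map"]>0).mean())
pickle.dump(d,open("d0.pkl","wb"))
E
```

```text
pics
{'time': 0.0, 'qpos': array([ 9.61007730e-01,  2.87207575e-01,  1.57817292e+00, -3.66979339e-05,
        1.27862747e+00, -1.50022473e-01]), 'dq': array([-1.40683266e-03,  9.57625427e-05,  5.24717789e-04,  1.75188296e-04,
       -3.83189529e-04,  4.86246175e-04]), 'joint_efforts': array([ 1.34750095e-03, -4.05986094e+01, -2.92624068e+01, -1.14464724e-04,
        5.93684745e-03,  9.98336560e-06]), 'eef_pos': array([0.29915308, 0.60438574, 0.24392142]), 'tcp_rot': array([ 2.27858330e-01,  9.73693546e-01, -1.12806292e-03, -4.31525615e-04]), 'contact_force': array([ 0.41223262, -0.73005395, -0.12575681]), 'wrist_torque': array([ 0.04497384, -0.03697749,  0.00375266]), 'finger_force': 0.0, 'opening': 0.9999910738251755}
scene {'fx': 520.6485629852905, 'fy': 520.6485629852905, 'cx': 313.7551179061271, 'cy': 242.13871821813848, 'eye': array([ 1.32402242, -0.17619201,  1.06900239]), 'attitude': array([0.26450777, 0.21782553, 0.5813256 , 0.73800287])} 0.9960091145833333
top {'fx': 467.99196218031864, 'fy': 467.99196218031864, 'cx': 323.1625348653115, 'cy': 234.60533412249845, 'eye': array([0.44069004, 0.00536563, 1.39218206]), 'attitude': array([-0.02206006,  0.01666611,  0.70995383, -0.70370531])} 0.9961295572916666
```

View pics/scene0.png

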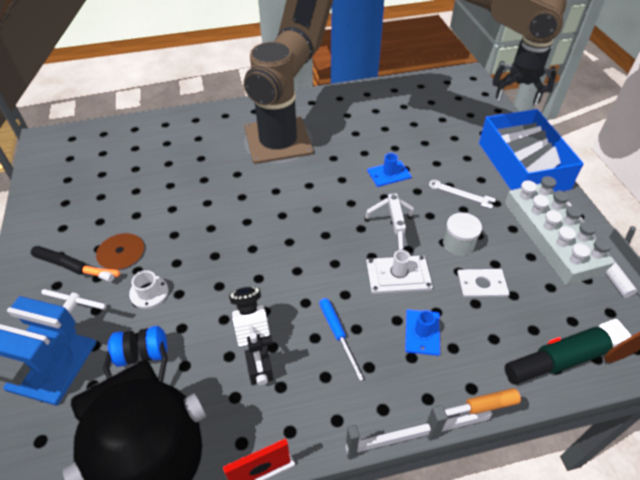

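View pics/top0.png

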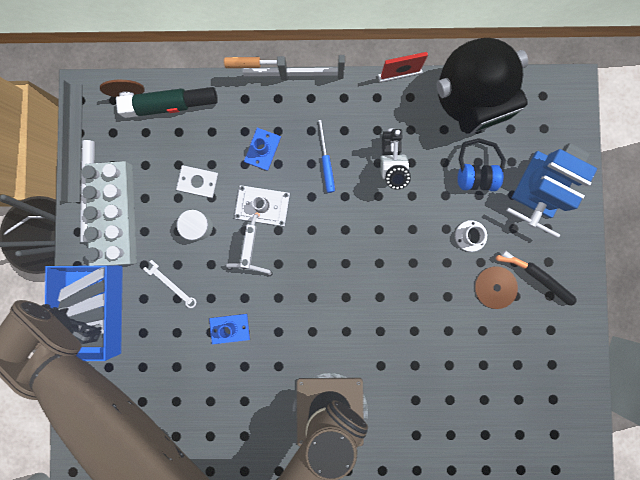

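The scene view shows the jig with the stub at about (400,270), the third hand's bar from (385,200) to (400,250), and the inspection camera at (250,310). In the top view the tube is near (260,204), the bar runs from (250,220) to (245,265), and the lens is at (397,178). Blue look-alikes are at (262,147) and (228,330).

```bash
cat > h.py <<'E'
import numpy as np,cv2,pickle
from scipy.spatial.transform import Rotation as R
def cloud(r):
    v,u=np.mgrid[0:480,0:640]; z=r["z_map"]
    p=np.stack([(u-r["cx"])/r["fx"]*z,-(v-r["cy"])/r["fy"]*z,-z],-1)
    w=p@R.from_quat(r["attitude"]).as_matrix().T+r["eye"]; w[z==0]=np.nan
    return w
def rect(P):
    c,s,a=cv2.minAreaRect((P[:,:2]*1000).astype(np.float32)); return np.round(c,1),np.round(s,1),round(a,1)
def sel(w,x0,x1,y0,y1,z0,z1):
    return (w[...,0]>x0)&(w[...,0]<x1)&(w[...,1]>y0)&(w[...,1]<y1)&(w[...,2]>z0)&(w[...,2]<z1)
E
python3 - <<'E'
from h import *
d=pickle.load(open("d0.pkl","rb"))
for n in d:
    w=cloud(d[n]); d[n]["w"]=w
w=d["top"]["w"]
for nm,u,v in[("tubepx",260,204),("flange",280,205),("bar",248,240),("barend",246,262),("lens",397,178),("tab",350,300),("house",393,150)]: print(nm,w[v,u].round(4))
ws=d["scene"]["w"]
for nm,u,v in[("flange",415,272),("lens",245,295),("tab",300,200),("barmid",393,205)]: print("s",nm,ws[v,u].round(4))
for n in d:
  w=d[n]["w"];c=d[n]["color"].astype(int); 
  cx,cy=w[204,260,:2] if n=="top" else cx0
  cx0=(cx,cy)
  def go(nm,m):
    P=w[m]; print(n,nm,len(P),rect(P) if len(P)>5 else "",P.mean(0).round(4),"zmed",np.median(P[:,2]).round(4))
  B=(cx-.25,cx+.1,cy-.1,cy+.1)
  go("flange",sel(w,cx-.09,cx+.09,cy-.1,cy+.1,.013,.026))
  go("plate",sel(w,cx-.09,cx+.09,cy-.1,cy+.1,.006,.026))
  go("tubetop",sel(w,cx-.035,cx+.035,cy-.03,cy+.03,.07,.085))
  go("bar",sel(w,*B,.095,.12))
  go("camera",sel(w,.6,.9,-.3,-.1,.07,.25))
E
```

```text
tubepx [6.105e-01 2.039e-01 2.000e-04]
flange [0.6045 0.142  0.0206]
bar [0.4981 0.2214 0.1095]
barend [0.4378 0.2273 0.1072]
lens [ 0.6601 -0.1854  0.1412]
tab [ 0.3228 -0.062   0.0005]
house [ 0.7566 -0.1883  0.0558]
s flange [0.6162 0.2364 0.0177]
s lens [ 0.6734 -0.1874  0.1456]
s tab [0.2843 0.0128 0.0031]
s barmid [0.4613 0.2217 0.1073]Traceback (most recent call last):
  File "<stdin>", line 11, in <module>
NameError: name 'cx0' is not defined
```

```bash
cat > m1.py <<'E'
from h import *
d=pickle.load(open("d0.pkl","rb"))
for n in("top","scene"):
  w=cloud(d[n]); cx,cy=.61,.204
  def go(nm,m):
    P=w[m]; print(n,nm,len(P),rect(P) if len(P)>5 else "",P.mean(0).round(4),"zmed",np.median(P[:,2]).round(4))
    return P
  go("flange",sel(w,cx-.09,cx+.09,cy-.1,cy+.1,.014,.026))
  go("plate",sel(w,cx-.09,cx+.09,cy-.1,cy+.1,.006,.026))
  go("tubetop",sel(w,cx-.035,cx+.035,cy-.03,cy+.03,.073,.085))
  P=go("bar",sel(w,.42,.57,.16,.27,.103,.12))
  q=P[:,:2]-P[:,:2].mean(0);_,_,V=np.linalg.svd(q,full_matrices=False);print(" bar dir deg",np.degrees(np.arctan2(V[0,1],V[0,0])),(q@V[0]).min(),(q@V[0]).max())
  go("feet",sel(w,.35,.5,.12,.33,.008,.05))
  go("cam",sel(w,.6,.9,-.3,-.1,.065,.25))
  go("block",sel(w,.7,.9,-.3,-.1,.045,.065))
  # dark disc of lens / ring
  P=go("front",sel(w,.6,.72,-.25,-.13,.10,.19))
  for k in range(6):
    c=P.mean(0);_,_,V=np.linalg.svd(P-c,full_matrices=False);nn=V[2]*np.sign(V[2,2]);
    e=abs((P-c)@nn); P=P[e<max(.002,np.percentile(e,85) if k<4 else 0)]
  print(" plane",c.round(4),nn.round(3),"tilt",np.degrees(np.arccos(nn[2])),"az",np.degrees(np.arctan2(nn[1],nn[0])),len(P))
E
python3 m1.py
python3 - <<'E'
from h import *
d=pickle.load(open("d0.pkl","rb"))
a=cv2.resize(d["top"]["color"][110:290,190:440,::-1],None,fx=3.2,fy=3.2,interpolation=cv2.INTER_CUBIC)
cv2.imwrite("pics/c1.png",a[:600])
E
```

```text
top flange 759 (array([605.9, 195.9]), array([146.8,  99.3]), 81.0) [0.6058 0.1955 0.0183] zmed 0.018
top plate 1450 (array([607.2, 203.5]), array([179.4, 190.9]), 3.4) [0.6053 0.1954 0.0144] zmed 0.0145
top tubetop 51 (array([605.7, 197.5]), array([36.7, 35.9]), 44.5) [0.6051 0.1977 0.0767] zmed 0.0762
top bar 355 (array([482.8, 222.9]), array([ 24.5, 119. ]), 81.1) [0.4823 0.2227 0.108 ] zmed 0.1078
 bar dir deg 171.1948879041512 -0.05997468429527498 0.059009640945423006
top feet 55 (array([432.1, 203.5]), array([ 91.4, 178.4]), 30.1) [0.4169 0.2145 0.0269] zmed 0.0222
top cam 1085 (array([ 715. , -188.4]), array([162.9,  73. ]), 0.3) [ 0.7044 -0.1844  0.1219] zmed 0.1289
top block 200 (array([ 756.9, -189.2]), array([ 63.6, 119. ]), 79.2) [ 0.7642 -0.1813  0.0556] zmed 0.0555
top front 623 (array([ 674.5, -188.8]), array([81.9, 67.6]), 0.6) [ 0.6722 -0.1872  0.1313] zmed 0.134
 plane [ 0.6894 -0.1864  0.118 ] [0.514 0.025 0.857] tilt 30.973251153870024 az 2.7904051991580263 90
scene flange 920 (array([606.7, 195.2]), array([144.4, 100.6]), 80.6) [0.6101 0.194  0.0183] zmed 0.0182

[... 202 characters left out ...]
0773
scene bar 341 (array([482.6, 222.5]), array([ 25.1, 121.2]), 81.1) [0.485  0.2216 0.1078] zmed 0.1078
 bar dir deg -9.216501736417491 -0.06316515005292275 0.058119746128661
scene feet 103 (array([408.6, 255.3]), array([ 69.4, 169.7]), 16.3) [0.4181 0.2285 0.0283] zmed 0.0279
scene cam 1902 (array([ 716.3, -188.2]), array([162.9,  71.8]), 0.8) [ 0.7171 -0.1871  0.1154] zmed 0.1148
scene block 568 (array([ 776.2, -187. ]), array([90.9, 71. ]), 0.8) [ 0.7857 -0.1888  0.0555] zmed 0.0555
scene front 935 (array([ 676.5, -189.6]), array([82. , 69.9]), 2.4) [ 0.6863 -0.1885  0.1267] zmed 0.1271
 plane [ 0.6971 -0.1897  0.118 ] [0.756 0.001 0.655] tilt 49.0939959107144 az 0.0687067589583019 251
```

View pics/c1.png

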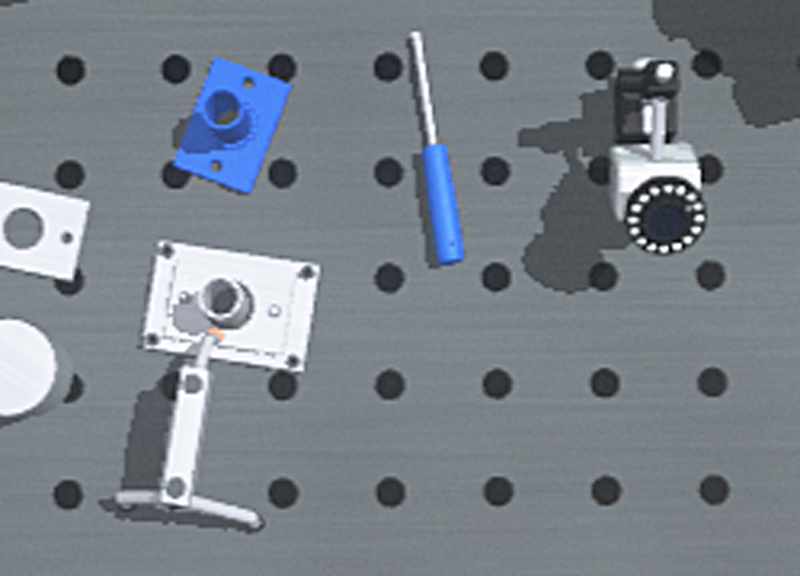

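The crop shows the third hand's bar running from (195,370) to (175,500) with its orange nose at (215,333) against the tube. The stub sits on the jig, and the lens ring is at about (665,213). The documented rows have no tilt, so I'll check the interface's public help as well as measure the lens axis.

Run:
```python
from h import *
d=pickle.load(open("d0.pkl","rb"))
s,c=np.sin(np.radians(35)),np.cos(np.radians(35))
for n in("top","scene"):
  w=cloud(d[n]); col=d[n]["color"].astype(int)
  m=sel(w,.6,.75,-.26,-.11,.09,.2); P=w[m]; C=col[m]
  n0=np.array([-s,0,c]); t=P@n0; print(n,len(P),np.percentile(t,[50,70,80,90,95,99]).round(4),np.histogram(t,bins=15))
  e1=np.array([c,0,s])
  mx=np.percentile(t,98)
  for tol in(.006,.010):
    k=t>mx-tol; q=np.c_[P[k]@e1,P[k][:,1]]; (cx,cy),r=cv2.minEnclosingCircle((q*1000).astype(np.float32)); print(k.sum(),q.min(0),q.max(0),"circ",cx,cy,r)
    Q=P[k];ce=Q.mean(0);V=np.linalg.svd(Q-ce,full_matrices=False)[2];nn=V[2]*np.sign(V[2,2]);print("n",nn.round(3),"tilt",np.degrees(np.arccos(nn[2])),"az",np.degrees(np.arctan2(nn[1],nn[0])))
    print("centre",(e1*cx/1000+np.array([0,cy/1000,0])+n0*np.median(t[k])).round(4))
  # block / rear post for azimuth
  for nm,b in(("block",(.7,.85,-.26,-.13,.05,.06)),("all",(.6,.85,-.26,-.13,.045,.2))):
    Q=w[sel(w,*b)];print(nm,Q.min(0).round(4),Q.max(0).round(4),rect(Q))
```

```text
top 751 [-0.2703 -0.2677 -0.2664 -0.2646 -0.2629 -0.2607] (array([ 12,  42,  37,  24,  26,  81,  30,   0,   1,   0,   3,  25,  77,
       317,  76]), array([-0.3486979 , -0.34269231, -0.33668673, -0.33068114, -0.32467556,
       -0.31866997, -0.31266439, -0.3066588 , -0.30065322, -0.29464763,
       -0.28864205, -0.28263647, -0.27663088, -0.2706253 , -0.26461971,
       -0.25861413]))
227 [ 0.58764228 -0.22174891] [ 0.65226941 -0.15545021] circ 620.7684936523438 -188.5995635986328 33.94513702392578
n [-0.577 -0.008  0.817] tilt 35.218390762646834 az -179.2267453491148
centre [ 0.6608 -0.1886  0.1385]
416 [ 0.58493773 -0.2218085 ] [ 0.65414363 -0.15545021] circ 619.5396118164062 -189.09585571289062 34.71147537231445
n [-0.567 -0.008  0.823] tilt 34.575838294416265 az -179.18388751890316
centre [ 0.6608 -0.1891  0.1364]
block [ 0.7044 -0.2127  0.0501] [ 0.7897 -0.1526  0.06  ] (array([ 745.5, -183.4]), array([53.4, 90.5]), 81.3)
all [ 0.6336 -0.2248  0.045 ] [ 0.8182 -0.1515  0.1581] (array([ 725.9, -188.3]), array([184.7,  73. ]), 0.3)
scene 1195 [-0.3039 -0.2747 -0.2678 -0.2655 -0.26
[... 299 characters left out ...]
112498, -0.26565063,
       -0.26017628]))
223 [ 0.59280075 -0.22132127] [ 0.65370618 -0.15543596] circ 621.9861450195312 -188.83836364746094 34.33015441894531
n [-0.546  0.007  0.838] tilt 33.061705340144435 az 179.31035951010804
centre [ 0.6616 -0.1888  0.1395]
318 [ 0.58614734 -0.22170156] [ 0.65578568 -0.15543596] circ 618.99951171875 -186.45384216308594 37.0218391418457
n [-0.511  0.006  0.859] tilt 30.76467750494851 az 179.34042155798375
centre [ 0.6599 -0.1865  0.1368]
block [ 0.7366 -0.2226  0.05  ] [ 0.8134 -0.1626  0.06  ] (array([ 774.4, -191.8]), array([77.9, 58.4]), 2.4)
all [ 0.6346 -0.2241  0.0452] [ 0.8217 -0.1513  0.159 ] (array([ 728.2, -188.1]), array([186.8,  71.8]), 0.8)
```

Emit:
step_arm:
  commands:
    - {"gripper": -1,"z": 0}
    - {"gripper": -1}
    - {"gripper": -1}
    - {"gripper": -1}
    - {"gripper": -1}
    - {"gripper": -1}
    - {"gripper": -1}
    - {"gripper": -1}
    - {"gripper": -1}
    - {"gripper": -1,"tilt": 5}

```text
invalid input
```

```bash
cat > go.py <<'E'
# usage: go.py x y z tool_y_heading_deg : shift (before spin) in tool axes, mm, and spin
import sys; from h import *; from plant import get_state
s=get_state(); M=R.from_quat(s["tcp_rot"]).as_matrix(); p=s["eef_pos"]
hy=np.degrees(np.arctan2(M[1,1],M[0,1]))
print("t",round(s["time"],2),"tcp",p.round(4),"z",M[:,2].round(3),"yhead",hy.round(2),"open",round(s["opening"],3),"ff",round(s["finger_force"],1),"F",s["contact_force"].round(1),"q",s["qpos"].round(3))
if len(sys.argv)>3:
    a=[float(v) for v in sys.argv[1:]]
    print("shift",(M.T@(np.array(a[:3])-p)*1000).round(1),end=" ")
    if len(a)>3:
        sp=(hy-a[3]+90)%180-90; M2=M@R.from_euler("z",sp,degrees=True).as_matrix()
        print("spin",sp.round(2),"shift if after spin",(M2.T@(np.array(a[:3])-p)*1000).round(1))
E
python3 go.py .4827 .2227 .2 81
```

```text
t 0.1 tcp [0.2992 0.6044 0.2441] z [-0.001 -0.002 -1.   ] yhead 63.66 open 0.998 ff 0.0 F [-0.5 -0.3  0.6] q [ 0.961  0.287  1.578  0.     1.279 -0.15 ]
shift [-333.9 -260.6   44.5] spin -17.34 shift if after spin [-241.  -348.2   44.5]
```

Emit:
step_arm:
  commands:
    - {"gripper": -1,"spin": -8.59}
    - {"gripper": -1,"spin": -8.59}
    - {"gripper": -1,"x": -28,"y": -40,"z": 2}
    - {"gripper": -1,"x": -28,"y": -40,"z": 2}
    - {"gripper": -1,"x": -28,"y": -40,"z": 2}
    - {"gripper": -1,"x": -28,"y": -40,"z": 2}
    - {"gripper": -1,"x": -28,"y": -40,"z": 2}
    - {"gripper": -1,"x": -28,"y": -40,"z": 2}
    - {"gripper": -1,"x": -28,"y": -40,"z": 2}
    - {"gripper": -1,"x": -25,"y": -40,"z": 2}

```text
invalid input
```

```bash
python3 go.py .4827 .2227 .09 81
```

```text
t 0.1 tcp [0.2992 0.6044 0.2441] z [-0.001 -0.002 -1.   ] yhead 63.66 open 0.998 ff 0.0 F [-0.5 -0.3  0.6] q [ 0.961  0.287  1.578  0.     1.279 -0.15 ]
shift [-333.9 -260.3  154.5] spin -17.34 shift if after spin [-241.1 -348.   154.5]
```

Emit:
step_arm:
  commands:
    - {"gripper": -1,"x": 0,"y": 0,"z": 0,"spin": -8.59}
    - {"gripper": -1,"x": 0,"y": 0,"z": 0,"spin": -8.59}
    - {"gripper": -1,"x": -28,"y": -40,"z": 2,"spin": 0}
    - {"gripper": -1,"x": -28,"y": -40,"z": 2,"spin": 0}
    - {"gripper": -1,"x": -28,"y": -40,"z": 2,"spin": 0}
    - {"gripper": -1,"x": -28,"y": -40,"z": 2,"spin": 0}
    - {"gripper": -1,"x": -28,"y": -40,"z": 2,"spin": 0}
    - {"gripper": -1,"x": -28,"y": -40,"z": 2,"spin": 0}
    - {"gripper": -1,"x": -28,"y": -40,"z": 2,"spin": 0}
    - {"gripper": -1,"x": -25,"y": -40,"z": 2,"spin": 0}

```text
time: 1.1
eef_pos: [0.4671, 0.2518, 0.2289]
tcp_rot: [0.08, 0.997, -0.0, -0.0]
contact_force: [0.7, 0.1, 0.7]
opening: 0.997
finger_force: 0.0
```

```bash
python3 go.py .4827 .2227 .09 81
```

```text
t 1.1 tcp [0.4671 0.2518 0.2289] z [-0. -0. -1.] yhead 80.83 open 0.997 ff 0.0 F [0.7 0.1 0.7] q [ 0.303 -0.019  1.946 -0.     1.215 -1.108]
shift [-20.1 -26.2 138.9] spin -0.17 shift if after spin [-20.  -26.3 138.9]
```

Emit:
step_arm:
  commands:
    - {"gripper": -1,"x": -20,"y": -26,"z": 0,"spin": 0}
    - {"gripper": -1,"x": 0,"y": 0,"z": 35,"spin": 0}
    - {"gripper": -1,"x": 0,"y": 0,"z": 35,"spin": 0}
    - {"gripper": -1,"x": 0,"y": 0,"z": 35,"spin": 0}
    - {"gripper": -1,"x": 0,"y": 0,"z": 20,"spin": 0}
    - {"gripper": -1,"x": 0,"y": 0,"z": 14,"spin": 0}
    - {"gripper": 1,"x": 0,"y": 0,"z": 0,"spin": 0}
    - {"gripper": 1,"x": 0,"y": 0,"z": 0,"spin": 0}
    - {"gripper": 1,"x": 0,"y": 0,"z": 0,"spin": 0}
    - {"gripper": 1,"x": 0,"y": 0,"z": 0,"spin": 0}
  force: 60

```text
time: 2.1
eef_pos: [0.4834, 0.2252, 0.0919]
tcp_rot: [0.08, 0.997, 0.0, 0.001]
contact_force: [-0.2, -0.7, 3.8]
opening: 0.333
finger_force: 3.5
```

```bash
python3 go.py .47 -0.01 .15 81
```

```text
t 2.1 tcp [0.4834 0.2252 0.0919] z [ 0.003  0.001 -1.   ] yhead 80.85 open 0.333 ff 3.5 F [-0.2 -0.7  3.8] q [ 0.246  0.158  2.035 -0.     0.945 -1.165]
shift [ -24.4 -234.3  -58.3] spin -0.15 shift if after spin [ -23.8 -234.4  -58.3]
```

Emit:
step_arm:
  commands:
    - {"gripper": 1,"x": 0,"y": 0,"z": 0,"spin": 0}
    - {"gripper": 1,"x": 0,"y": 0,"z": 0,"spin": 0}
    - {"gripper": 1,"x": 0,"y": 0,"z": 0,"spin": 0}
    - {"gripper": 1,"x": 0,"y": 0,"z": 0,"spin": 0}
    - {"gripper": 1,"x": 0,"y": 0,"z": -8,"spin": 0}
    - {"gripper": 1,"x": 0,"y": 0,"z": -12,"spin": 0}
    - {"gripper": 1,"x": 0,"y": 0,"z": -15,"spin": 0}
    - {"gripper": 1,"x": 0,"y": 0,"z": -15,"spin": 0}
    - {"gripper": 1,"x": 0,"y": 0,"z": -10,"spin": 0}
    - {"gripper": 1,"x": 0,"y": 0,"z": 0,"spin": 0}
  force: 60

```text
time: 3.1
eef_pos: [0.4838, 0.2254, 0.153]
tcp_rot: [0.08, 0.997, 0.001, 0.002]
contact_force: [0.4, 0.3, -6.4]
opening: 0.272
finger_force: 62.5
```

```bash
python3 go.py .47 -0.01 .15 81
```

```text
t 3.1 tcp [0.4838 0.2254 0.153 ] z [ 0.005  0.001 -1.   ] yhead 80.85 open 0.272 ff 62.5 F [ 0.4  0.3 -6.4] q [ 0.246  0.07   2.003  0.     1.063 -1.165]
shift [ -23.8 -234.6    2.7] spin -0.15 shift if after spin [ -23.2 -234.6    2.7]
```

Emit:
step_arm:
  commands:
    - {"gripper": 1,"x": -4,"y": -30,"z": 0,"spin": 0}
    - {"gripper": 1,"x": -4,"y": -40,"z": 0,"spin": 0}
    - {"gripper": 1,"x": -4,"y": -40,"z": 0,"spin": 0}
    - {"gripper": 1,"x": -4,"y": -40,"z": 0,"spin": 0}
    - {"gripper": 1,"x": -4,"y": -40,"z": 0,"spin": 0}
    - {"gripper": 1,"x": -4,"y": -30,"z": 0,"spin": 0}
    - {"gripper": 1,"x": 0,"y": -15,"z": 0,"spin": 0}
    - {"gripper": 1,"x": 0,"y": 0,"z": 15,"spin": 0}
    - {"gripper": 1,"x": 0,"y": 0,"z": 15,"spin": 0}
    - {"gripper": 1,"x": 0,"y": 0,"z": 10,"spin": 0}
  force: 60

```text
time: 4.1
eef_pos: [0.4676, -0.0109, 0.1089]
tcp_rot: [0.08, 0.997, 0.0, -0.001]
contact_force: [-0.5, 0.7, -7.4]
opening: 0.269
finger_force: 62.6
```

```bash
python3 go.py .47 -0.01 .092 81
python3 - <<'E'
from plant import *; import cv2
from h import *
r=read_camera("scene"); cv2.imwrite("pics/s2.png",r["color"][100:400,200:600,::-1].repeat(2,0).repeat(2,1)[:600])
w=cloud(r)
# feet heights of third hand
P=w[sel(w,.35,.62,-.12,.11,.004,.06)];print(len(P),P[:,2].min() if len(P) else None)
for a in np.arange(.36,.62,.02):
    q=P[(P[:,0]>a)&(P[:,0]<a+.02)]
    if len(q):print(a.round(2),q[:,1].min().round(3),q[:,1].max().round(3),q[:,2].min().round(4),len(q))
E
```

```text
t 4.1 tcp [ 0.4676 -0.0109  0.1089] z [-0.002  0.001 -1.   ] yhead 80.8 open 0.269 ff 62.6 F [-0.5  0.7 -7.4] q [-0.241 -0.01   2.178  0.     0.976 -1.651]
shift [-2.3  1.3 16.9] spin -0.2 shift if after spin [-2.3  1.3 16.9]
422 0.004000443043236546
0.36 -0.118 0.091 0.0041 13
0.38 -0.117 0.093 0.004 68
0.4 -0.113 0.106 0.004 66
0.42 -0.115 0.109 0.004 25
0.44 -0.115 0.099 0.004 17
0.46 -0.115 0.106 0.0041 26
0.48 -0.112 0.109 0.004 25
0.5 -0.111 0.101 0.004 22
0.52 -0.12 0.108 0.004 23
0.54 -0.117 0.11 0.004 42
0.56 -0.118 0.087 0.0041 41
0.58 -0.118 0.099 0.004 24
0.6 -0.116 0.103 0.004 25
```

View pics/s2.png

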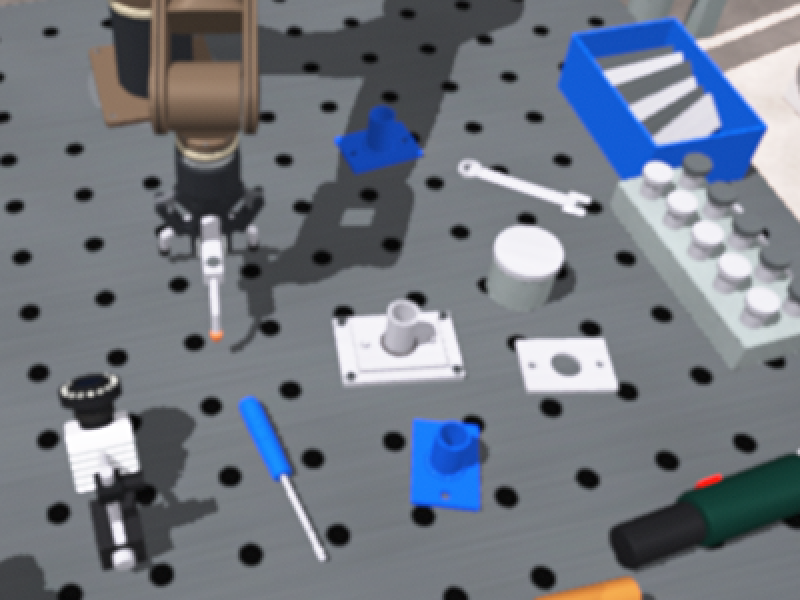

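The picture shows the third hand held level in the gripper (bar at (212,255), orange nose at (217,335)), the stub still on its jig at (400,345), and nothing else moved.

Emit:
step_arm:
  commands:
    - {"gripper": 1,"x": 0,"y": 0,"z": 7,"spin": 0}
    - {"gripper": 1,"x": 0,"y": 0,"z": 5,"spin": 0}
    - {"gripper": 1,"x": 0,"y": 0,"z": 3,"spin": 0}
    - {"gripper": 1,"x": 0,"y": 0,"z": 2,"spin": 0}
    - {"gripper": 1,"x": 0,"y": 0,"z": 0,"spin": 0}
    - {"gripper": 0.4,"x": 0,"y": 0,"z": 0,"spin": 0}
    - {"gripper": 0.35,"x": 0,"y": 0,"z": 0,"spin": 0}
    - {"gripper": 0.3,"x": 0,"y": 0,"z": 0,"spin": 0}
    - {"gripper": 0.2,"x": 0,"y": 0,"z": 0,"spin": 0}
    - {"gripper": 0,"x": 0,"y": 0,"z": 0,"spin": 0}
  force: 60

```text
time: 5.15
eef_pos: [0.469, -0.011, 0.0938]
tcp_rot: [0.08, 0.997, -0.0, 0.001]
contact_force: [0.0, 0.4, 0.2]
opening: 0.498
finger_force: 0.0
```

Emit:
step_arm:
  commands:
    - {"gripper": -1,"x": 0,"y": 0,"z": 0,"spin": 0}
    - {"gripper": -1,"x": 0,"y": 0,"z": 0,"spin": 0}
    - {"gripper": -1,"x": 0,"y": 0,"z": 0,"spin": 0}
    - {"gripper": -1,"x": 0,"y": 0,"z": -5,"spin": 0}
    - {"gripper": -1,"x": 0,"y": 0,"z": -20,"spin": 0}
    - {"gripper": -1,"x": 0,"y": 0,"z": -35,"spin": 0}
    - {"gripper": -1,"x": 0,"y": 0,"z": -35,"spin": 0}
    - {"gripper": -1,"x": 0,"y": 0,"z": -35,"spin": 0}
    - {"gripper": -1,"x": 0,"y": 0,"z": 0,"spin": 0}
    - {"gripper": -1,"x": 0,"y": 0,"z": 0,"spin": 0}

```text
time: 6.15
eef_pos: [0.4691, -0.011, 0.2246]
tcp_rot: [0.08, 0.997, -0.0, 0.001]
contact_force: [-0.2, 0.4, -0.8]
opening: 1.0
finger_force: 0.0
```

```bash
python3 - <<'E'
from plant import *
from h import *
for n in("top","scene"):
  r=read_camera(n); w=cloud(r)
  pickle.dump(r,open(f"d1{n}.pkl","wb"))
  for nm,b in(("tubetop",(.57,.65,.16,.24,.073,.085)),("flange",(.5,.7,.09,.3,.014,.026)),("hold-down",(.35,.62,-.1,.08,.08,.125)),("hd all",(.35,.65,-.1,.08,.012,.125))):
    P=w[sel(w,*b)]; print(n,nm,len(P),rect(P) if len(P)>4 else "",np.nanmax(P[:,2]) if len(P) else "")
  if n=="scene":cv2.imwrite("pics/s3.png",r["color"][100:400,200:600,::-1].repeat(2,0).repeat(2,1)[:600])
E
python3 go.py .6055 .1972 .15 81
```

```text
top tubetop 45 (array([605.3, 196.7]), array([36.6, 36.1]), 52.1) 0.08318438870452494
top flange 763 (array([605.2, 196.3]), array([144.5,  96.7]), 82.0) 0.0259799376117813
top hold-down 97 (array([476. ,  -6.5]), array([ 50.3, 125.4]), 89.6) 0.11007587113199602
top hd all 266 (array([523.8,  -8.1]), array([117.9, 251. ]), 85.1) 0.11007587113199602
scene tubetop 83 (array([606.2, 197.1]), array([36.1, 39.4]), 73.0) 0.08201638995729355
scene flange 916 (array([607.4, 196.1]), array([149. ,  99.5]), 80.5) 0.02576480577564433
scene hold-down 442 (array([479.4,  -7.7]), array([ 49.2, 126.3]), 87.1) 0.1099922756506776
scene hd all 777 (array([524.3, -22. ]), array([130.3, 246.6]), 80.4) 0.1099922756506776
t 6.25 tcp [ 0.4678 -0.0107  0.2221] z [-0.002  0.001 -1.   ] yhead 80.84 open 1.001 ff 0.0 F [ 1.6  0.1 -0.9] q [-0.24  -0.162  2.091 -0.     1.215 -1.651]
shift [-103.   227.2   71.9] spin -0.16 shift if after spin [-103.6  226.9   71.9]
```

View pics/s3.png

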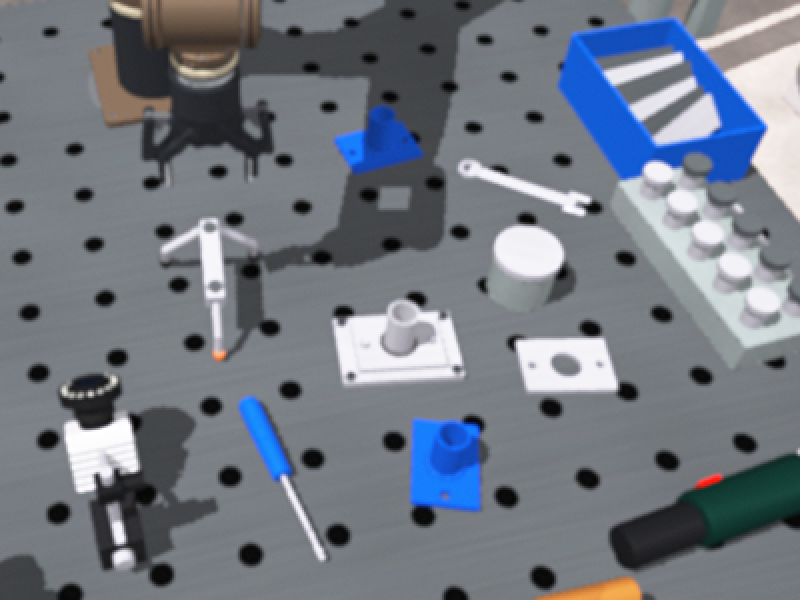

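The third hand stands on its feet, with the bar at (212,260) and the nose on the table at (219,355). The stub is still on its pins at (400,345). Next is the stub.

Emit:
step_arm:
  commands:
    - {"gripper": -1,"x": -17,"y": 37,"z": 0,"spin": 0}
    - {"gripper": -1,"x": -17,"y": 38,"z": 0,"spin": 0}
    - {"gripper": -1,"x": -17,"y": 38,"z": 10,"spin": 0}
    - {"gripper": -1,"x": -17,"y": 38,"z": 10,"spin": 0}
    - {"gripper": -1,"x": -17,"y": 38,"z": 10,"spin": 0}
    - {"gripper": -1,"x": -18,"y": 38,"z": 20,"spin": 0}
    - {"gripper": -1,"x": 0,"y": 0,"z": 20,"spin": 0}
    - {"gripper": -1,"x": 0,"y": 0,"z": 0,"spin": 0}
    - {"gripper": -1,"x": 0,"y": 0,"z": 0,"spin": 0}
    - {"gripper": -1,"x": 0,"y": 0,"z": 0,"spin": 0}

```text
time: 7.25
eef_pos: [0.6066, 0.1962, 0.154]
tcp_rot: [0.08, 0.997, 0.0, 0.0]
contact_force: [0.2, -0.2, 0.7]
opening: 0.999
finger_force: 0.0
```

```bash
python3 go.py .6055 .1970 .038 81
```

```text
t 7.25 tcp [0.6066 0.1962 0.154 ] z [ 0.001  0.    -1.   ] yhead 80.79 open 0.999 ff 0.0 F [ 0.2 -0.2  0.7] q [ 0.154  0.291  1.746 -0.     1.105 -1.256]
shift [  1.3   0.6 116. ] spin -0.21 shift if after spin [  1.2   0.6 116. ]
```

Emit:
step_arm:
  commands:
    - {"gripper": -1,"x": 1,"y": 0.5,"z": 30,"spin": -0.2}
    - {"gripper": -1,"x": 0,"y": 0,"z": 30,"spin": 0}
    - {"gripper": -1,"x": 0,"y": 0,"z": 25,"spin": 0}
    - {"gripper": -1,"x": 0,"y": 0,"z": 17,"spin": 0}
    - {"gripper": -1,"x": 0,"y": 0,"z": 12,"spin": 0}
    - {"gripper": 1,"x": 0,"y": 0,"z": 0,"spin": 0}
    - {"gripper": 1,"x": 0,"y": 0,"z": 0,"spin": 0}
    - {"gripper": 1,"x": 0,"y": 0,"z": 0,"spin": 0}
    - {"gripper": 1,"x": 0,"y": 0,"z": 0,"spin": 0}
    - {"gripper": 1,"x": 0,"y": 0,"z": 0,"spin": 0}
  force: 80

```text
time: 8.25
eef_pos: [0.6069, 0.1975, 0.0414]
tcp_rot: [0.078, 0.997, 0.0, 0.002]
contact_force: [0.3, -1.8, 6.2]
opening: 0.432
finger_force: 80.8
```

Emit:
step_arm:
  commands:
    - {"gripper": 1,"x": 0,"y": 0,"z": 0,"spin": 0}
    - {"gripper": 1,"x": 0,"y": 0,"z": 0,"spin": 0}
    - {"gripper": 1,"x": 0,"y": 0,"z": -6,"spin": 0}
    - {"gripper": 1,"x": 0,"y": 0,"z": -8,"spin": 0}
    - {"gripper": 1,"x": 0,"y": 0,"z": -12,"spin": 0}
    - {"gripper": 1,"x": 0,"y": 0,"z": -25,"spin": 0}
    - {"gripper": 1,"x": 0,"y": 0,"z": -35,"spin": 0}
    - {"gripper": 1,"x": 0,"y": 0,"z": -45,"spin": 0}
    - {"gripper": 1,"x": 0,"y": 0,"z": -45,"spin": 0}
    - {"gripper": 1,"x": 0,"y": 0,"z": -40,"spin": 0}
  force: 80

```text
time: 9.25
eef_pos: [0.6043, 0.1977, 0.2576]
tcp_rot: [0.078, 0.997, 0.0, -0.001]
contact_force: [0.1, 1.2, -4.6]
opening: 0.428
finger_force: 80.8
```

```bash
python3 go.py .55 -.187 .30 90
```

```text
t 9.25 tcp [0.6043 0.1977 0.2576] z [-0.002  0.    -1.   ] yhead 81.04 open 0.428 ff 80.8 F [ 0.1  1.2 -4.6] q [ 1.570e-01  1.930e-01  1.665e+00  1.000e-03  1.285e+00 -1.258e+00]
shift [  -6.2 -388.4  -42.5] spin -8.96 shift if after spin [  54.3 -384.7  -42.5]
```

Stub is in the grip. Rows can't tilt the tool directly, so I'll see what the arm does at its reach limit: swing to y=0 and push outward, high above everything.

Emit:
step_arm:
  commands:
    - {"gripper": 1,"x": 0,"y": 0,"z": -20,"spin": -8.5}
    - {"gripper": 1,"x": -5,"y": -25,"z": -15,"spin": -0.5}
    - {"gripper": 1,"x": -30,"y": -25,"z": -10,"spin": 0}
    - {"gripper": 1,"x": -40,"y": -25,"z": -10,"spin": 0}
    - {"gripper": 1,"x": -40,"y": -25,"z": -10,"spin": 0}
    - {"gripper": 1,"x": -40,"y": -25,"z": -10,"spin": 0}
    - {"gripper": 1,"x": -40,"y": -25,"z": -10,"spin": 0}
    - {"gripper": 1,"x": -40,"y": -25,"z": -5,"spin": 0}
    - {"gripper": 1,"x": -40,"y": -25,"z": 0,"spin": 0}
    - {"gripper": 1,"x": -45,"y": 0,"z": 0,"spin": 0}

```text
time: 10.25
eef_pos: [0.9194, -0.0078, 0.3452]
tcp_rot: [0.002, 1.0, -0.001, -0.002]
contact_force: [2.0, -1.0, -4.5]
opening: 0.428
finger_force: 81.5
```

Emit:
step_arm:
  commands:
    - {"gripper": 1,"x": -45,"y": 0,"z": 0,"spin": 0}
    - {"gripper": 1,"x": -45,"y": 0,"z": 0,"spin": 0}
    - {"gripper": 1,"x": -45,"y": 0,"z": 0,"spin": 0}
    - {"gripper": 1,"x": -45,"y": 0,"z": 0,"spin": 0}
    - {"gripper": 1,"x": -45,"y": 0,"z": 0,"spin": 0}
    - {"gripper": 1,"x": -45,"y": 0,"z": 0,"spin": 0}
    - {"gripper": 1,"x": -45,"y": 0,"z": 0,"spin": 0}
    - {"gripper": 1,"x": -45,"y": 0,"z": 0,"spin": 0}
    - {"gripper": 1,"x": -45,"y": 0,"z": 0,"spin": 0}
    - {"gripper": 1,"x": -45,"y": 0,"z": 0,"spin": 0}

```text
time: 11.25
eef_pos: [1.0259, -0.0014, 0.2821]
tcp_rot: [-0.0, 0.994, 0.0, 0.106]
contact_force: [-0.3, 0.2, -5.8]
opening: 0.431
finger_force: 81.7
```

```bash
python3 go.py .55 -.187 .30 90
```

```text
t 11.25 tcp [ 1.0259 -0.0014  0.2821] z [ 0.212  0.    -0.977] yhead 90.05 open 0.431 ff 81.7 F [-0.3  0.2 -5.8] q [-0.105  1.157  0.213  0.023  1.559 -1.675]
shift [ 461.4 -185.1 -118.3] spin 0.05 shift if after spin [ 461.3 -185.5 -118.3]
```

Emit:
step_arm:
  commands:
    - {"gripper": 1,"x": -45,"y": 0,"z": -10,"spin": 0}
    - {"gripper": 1,"x": -45,"y": 0,"z": -10,"spin": 0}
    - {"gripper": 1,"x": -45,"y": 0,"z": -10,"spin": 0}
    - {"gripper": 1,"x": -45,"y": 0,"z": -10,"spin": 0}
    - {"gripper": 1,"x": -45,"y": 0,"z": -10,"spin": 0}
    - {"gripper": 1,"x": -45,"y": 0,"z": -10,"spin": 0}
    - {"gripper": 1,"x": -45,"y": 0,"z": -10,"spin": 0}
    - {"gripper": 1,"x": -45,"y": 0,"z": -10,"spin": 0}
    - {"gripper": 1,"x": -45,"y": 0,"z": -10,"spin": 0}
    - {"gripper": 1,"x": -45,"y": 0,"z": -10,"spin": 0}

```text
time: 12.25
eef_pos: [1.0491, -0.001, 0.4013]
tcp_rot: [-0.0, 0.973, -0.0, 0.232]
contact_force: [0.2, -0.3, -4.9]
opening: 0.427
finger_force: 81.7
```

```bash
python3 go.py .55 -.187 .30 90
```

```text
t 12.25 tcp [ 1.0491e+00 -1.0000e-03  4.0130e-01] z [ 0.451 -0.001 -0.892] yhead 90.02 open 0.427 ff 81.7 F [ 0.2 -0.3 -4.9] q [-0.108  1.055  0.211  0.049  1.41  -1.676]
shift [ 491.3 -185.7 -134.7] spin 0.02 shift if after spin [ 491.2 -185.9 -134.7]
```

The reach limit does tilt the tool outward, 26.8° so far, and the tilt stays. A few more rows should reach 35°.

Emit:
step_arm:
  commands:
    - {"gripper": 1,"x": -45,"y": 0,"z": -10,"spin": 0}
    - {"gripper": 1,"x": -45,"y": 0,"z": -10,"spin": 0}
    - {"gripper": 1,"x": -45,"y": 0,"z": -10,"spin": 0}
    - {"gripper": 1,"x": -45,"y": 0,"z": -10,"spin": 0}
    - {"gripper": 1,"x": -45,"y": 0,"z": -10,"spin": 0}
    - {"gripper": 1,"x": 0,"y": 0,"z": 0,"spin": 0}
    - {"gripper": 1,"x": 0,"y": 0,"z": 0,"spin": 0}
    - {"gripper": 1,"x": 0,"y": 0,"z": 0,"spin": 0}
    - {"gripper": 1,"x": 0,"y": 0,"z": 0,"spin": 0}
    - {"gripper": 1,"x": 0,"y": 0,"z": 0,"spin": 0}

```text
time: 13.25
eef_pos: [1.0466, -0.0007, 0.4764]
tcp_rot: [-0.0, 0.957, -0.0, 0.289]
contact_force: [-0.0, 0.6, -5.5]
opening: 0.419
finger_force: 81.8
```

```bash
python3 go.py .55 -.187 .30 90; python3 -c "
from h import *;from plant import *
M=R.from_quat(get_state()['tcp_rot']).as_matrix();print(np.degrees(np.arctan2(M[0,2],-M[2,2])),M.round(3))"
```

```text
t 13.25 tcp [ 1.0466e+00 -7.0000e-04  4.7640e-01] z [ 0.553 -0.001 -0.833] yhead 90.02 open 0.419 ff 81.8 F [-0.   0.6 -5.5] q [-0.111  0.988  0.211  0.062  1.359 -1.677]
shift [ 511.5 -186.  -127.4] spin 0.02 shift if after spin [ 511.4 -186.1 -127.4]
33.56365517524055 [[-0.833 -0.     0.553]
 [-0.001  1.    -0.001]
 [-0.553 -0.001 -0.833]]
```

Emit:
step_arm:
  commands:
    - {"gripper": 1,"x": -45,"y": 0,"z": -10,"spin": 0}
    - {"gripper": 1,"x": 0,"y": 0,"z": 0,"spin": 0}
    - {"gripper": 1,"x": 20,"y": -7,"z": -6,"spin": 0}
    - {"gripper": 1,"x": 30,"y": -11,"z": -9,"spin": 0}
    - {"gripper": 1,"x": 40,"y": -14,"z": -12,"spin": 0}
    - {"gripper": 1,"x": 40,"y": -14,"z": -12,"spin": 0}
    - {"gripper": 1,"x": 40,"y": -14,"z": -12,"spin": 0}
    - {"gripper": 1,"x": 40,"y": -14,"z": -12,"spin": 0}
    - {"gripper": 1,"x": 40,"y": -14,"z": -12,"spin": 0}
    - {"gripper": 1,"x": 20,"y": -7,"z": -6,"spin": 0}

```text
time: 14.25
eef_pos: [0.7746, -0.0964, 0.4068]
tcp_rot: [-0.0, 0.954, -0.001, 0.301]
contact_force: [-0.2, -0.0, -4.5]
opening: 0.429
finger_force: 82.0
```

```bash
python3 go.py .5225 -.1887 .3377 90; python3 -c "
from h import *;from plant import *
M=R.from_quat(get_state()['tcp_rot']).as_matrix();print(np.degrees(np.arctan2(M[0,2],-M[2,2])),M.round(3))"
```

```text
t 14.25 tcp [ 0.7746 -0.0964  0.4068] z [ 0.573 -0.002 -0.819] yhead 89.97 open 0.429 ff 82.0 F [-0.2 -0.  -4.5] q [-0.305  0.162  1.51   0.22   0.893 -1.964]
shift [246.2 -92.3 -87.7] spin -0.03 shift if after spin [246.3 -92.2 -87.7]
34.987652535984225 [[-0.819  0.001  0.573]
 [-0.001  1.    -0.002]
 [-0.573 -0.002 -0.819]]
```

Tilt is now 34.99°. I'll move to a standoff about 210 mm from the lens and check from there.

Emit:
step_arm:
  commands:
    - {"gripper": 1,"x": 20,"y": -7,"z": -7,"spin": 0}
    - {"gripper": 1,"x": 35,"y": -13,"z": -12,"spin": 0}
    - {"gripper": 1,"x": 38,"y": -15,"z": -14,"spin": 0}
    - {"gripper": 1,"x": 38,"y": -15,"z": -14,"spin": 0}
    - {"gripper": 1,"x": 38,"y": -15,"z": -14,"spin": 0}
    - {"gripper": 1,"x": 38,"y": -13,"z": -14,"spin": 0}
    - {"gripper": 1,"x": 25,"y": -9,"z": -8,"spin": 0}
    - {"gripper": 1,"x": 14,"y": -5,"z": -5,"spin": 0}
    - {"gripper": 1,"x": 0,"y": 0,"z": 0,"spin": 0}
    - {"gripper": 1,"x": 0,"y": 0,"z": 0,"spin": 0}

```text
time: 15.25
eef_pos: [0.5263, -0.1882, 0.3401]
tcp_rot: [-0.0, 0.953, -0.002, 0.303]
contact_force: [0.7, 0.8, -5.5]
opening: 0.425
finger_force: 82.0
```

```bash
python3 go.py .5225 -.1887 .3377 90
cat > m2.py <<'E'
from h import *; from plant import *; import sys
s=get_state(); M=R.from_quat(s["tcp_rot"]).as_matrix(); p=s["eef_pos"]
print("tilt",np.degrees(np.arctan2(M[0,2],-M[2,2])))
for n in("scene","top"):
    r=read_camera(n); w=cloud(r); pickle.dump(r,open(f"d2{n}.pkl","wb"))
    L=(w-p)@M   # tool coordinates
    # flange expected: tool z from +.0234 (top face) to +.0314 (underside)
    m=(abs(L[...,0])<.06)&(abs(L[...,1])<.075)&(L[...,2]>.016)&(L[...,2]<.045)
    P=L[m]; print(n,len(P),P.min(0).round(4),P.max(0).round(4),"rect",rect(P))
    Q=P.copy()
    for k in range(5):
        A=np.c_[Q[:,:2],np.ones(len(Q))]; c,*_=np.linalg.lstsq(A,Q[:,2],rcond=None); e=abs(A@c-Q[:,2]); Q=Q[e<max(.002,np.percentile(e,90))]
    print(" plane slopes deg x,y",np.degrees(c[:2]).round(2),"z0",c[2].round(4),len(Q))
    if n=="scene": cv2.imwrite(sys.argv[1],r["color"][100:400,100:500,::-1].repeat(2,0).repeat(2,1))
    # camera azimuth: housing & post edges
E
python3 m2.py pics/s4.png
```

```text
t 15.25 tcp [ 0.5263 -0.1882  0.3401] z [ 0.577 -0.004 -0.817] yhead 89.96 open 0.425 ff 82.0 F [ 0.7  0.8 -5.5] q [-0.682 -0.314  2.077  0.467  0.93  -2.45 ]
shift [ 4.5 -0.5 -0.3] spin -0.04 shift if after spin [ 4.5 -0.5 -0.3]
tilt 35.24988354437014
scene 520 [-0.04  -0.055  0.016] [0.0418 0.0549 0.0311] rect (array([1.3, 0.3]), array([ 81.8, 109.9]), 0.6)
 plane slopes deg x,y [-1.59 -0.05] z0 0.0231 317
top 864 [-0.0384 -0.0554  0.0166] [0.0375 0.0557 0.0339] rect (array([-1.7,  0.5]), array([112. ,  75.3]), 88.3)
 plane slopes deg x,y [ 0.06 -0.22] z0 0.0251 563
```

View pics/s4.png

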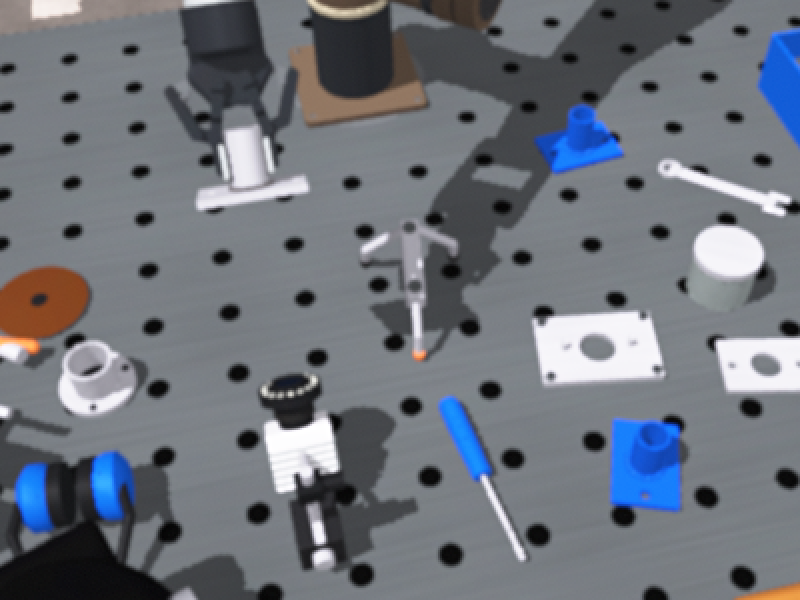

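The stub is held square above the lens with its long side level (flange at (252,190), lens at (290,387)). The third hand is upright and the jig is empty. I'll check the camera's azimuth quickly and work out the final approach.

```bash
python3 - <<'E'
from h import *
d=pickle.load(open("d0.pkl","rb"))
r2={n:pickle.load(open(f"d1{n}.pkl","rb")) for n in("top","scene")}
for n in("top","scene"):
  for r in(d[n],r2[n]):
    w=cloud(r)
    P=w[sel(w,.75,.85,-.25,-.13,.125,.17)]; print(n,"post",len(P),np.median(P,0).round(4),P.min(0).round(4),P.max(0).round(4))
    s,c=np.sin(np.radians(35)),np.cos(np.radians(35)); n0=np.array([-s,0,c]); e1=np.array([c,0,s])
    P=w[sel(w,.6,.75,-.26,-.11,.09,.2)]; t=P@n0; 
    k=(t>-.27); q=np.c_[P[k]@e1,P[k][:,1]]; (a,b),rad=cv2.minEnclosingCircle((q*1000).astype(np.float32)); mx=np.percentile(t,97)
    print("  lens",(e1*a/1000+[0,b/1000,0]+n0*np.median(t[k])).round(4),rad, "t98",mx.round(4))
    hs=P[(t<-.285)&(t>-.33)&(P[:,2]>.09)]; print("  housing",rect(hs),len(hs))
E
python3 go.py .5570 -.1887 .2886 90
```

```text
top post 166 [ 0.7797 -0.1797  0.1363] [ 0.7684 -0.1993  0.1256] [ 0.7964 -0.1515  0.1581]
  lens [ 0.6609 -0.1889  0.1368] 34.44731140136719 t98 -0.2622
  housing (array([ 690.9, -187.8]), array([68.7, 49.1]), 89.8) 161
top post 174 [ 0.7799 -0.1796  0.1364] [ 0.7643 -0.2     0.1253] [ 0.7958 -0.151   0.16  ]
  lens [ 0.6611 -0.189   0.1369] 34.13943099975586 t98 -0.2617
  housing (array([ 692.3, -188.4]), array([48.5, 70. ]), 2.7) 159
scene post 310 [ 0.7864 -0.1809  0.1363] [ 0.7674 -0.2013  0.1253] [ 0.7978 -0.1513  0.159 ]
  lens [ 0.6598 -0.1865  0.1369] 37.0218391418457 t98 -0.2619
  housing (array([ 695.2, -188.6]), array([45.3, 69.7]), 0.8) 565
scene post 310 [ 0.7859 -0.1809  0.1361] [ 0.7672 -0.2013  0.1252] [ 0.7976 -0.1514  0.159 ]
  lens [ 0.661  -0.1875  0.1375] 35.452213287353516 t98 -0.2619
  housing (array([ 696.2, -188.5]), array([46. , 69.6]), 0.0) 569
t 15.35 tcp [ 0.5268 -0.1877  0.3395] z [ 0.576 -0.003 -0.817] yhead 90.04 open 0.426 ff 82.0 F [ 0.3 -0.6 -5.3] q [-0.681 -0.312  2.076  0.467  0.93  -2.45 ]
shift [ 4.7 -0.8 59. ] spin 0.04 shift if after spin [ 4.7 -0.8 59. ]
```

Emit:
step_arm:
  commands:
    - {"gripper": 1,"x": 2,"y": -0.4,"z": 8,"spin": 0}
    - {"gripper": 1,"x": 2,"y": -0.4,"z": 12,"spin": 0}
    - {"gripper": 1,"x": 1.5,"y": 0,"z": 14,"spin": 0}
    - {"gripper": 1,"x": 0,"y": 0,"z": 12,"spin": 0}
    - {"gripper": 1,"x": 0,"y": 0,"z": 8,"spin": 0}
    - {"gripper": 1,"x": 0,"y": 0,"z": 4,"spin": 0}
    - {"gripper": 1,"x": 0,"y": 0,"z": 0,"spin": 0}
    - {"gripper": 1,"x": 0,"y": 0,"z": 0,"spin": 0}
    - {"gripper": 1,"x": 0,"y": 0,"z": 0,"spin": 0}
    - {"gripper": 1,"x": 0,"y": 0,"z": 0,"spin": 0}

```text
time: 16.35
eef_pos: [0.555, -0.1887, 0.2878]
tcp_rot: [-0.0, 0.953, -0.001, 0.302]
contact_force: [-0.1, -0.3, -6.2]
opening: 0.429
finger_force: 82.0
```

```bash
python3 go.py .5556 -.1887 .2891 90; python3 m2.py pics/s5.png
python3 - <<'E'
from h import *
# stub pose straight from the pictures, in lens coordinates
l=np.array([.660,-.1887,.140]);s,c=np.sin(np.radians(35)),np.cos(np.radians(35))
B=np.array([[c,0,s],[0,1,0],[-s,0,c]]).T
for n in("top","scene"):
  w=(cloud(pickle.load(open(f"d2{n}.pkl","rb")))-l)@B
  P=w[sel(w,-.07,.07,-.08,.08,.145,.163)]; t=np.median(P[(P[:,2]>.152)][:,2]); print(n,P.min(0).round(4),P.max(0).round(4),rect(P),"top face",t.round(4))
E
```

```text
t 16.35 tcp [ 0.555  -0.1887  0.2878] z [ 0.575 -0.002 -0.818] yhead 90.0 open 0.429 ff 82.0 F [-0.1 -0.3 -6.2] q [-0.643 -0.205  2.085  0.493  0.812 -2.476]
shift [-1.2  0.  -0.7] spin 0.0 shift if after spin [-1.2  0.  -0.7]
tilt 35.10941639078811
scene 573 [-0.0399 -0.0551  0.0161] [0.0413 0.0552 0.0316] rect (array([0.7, 0.2]), array([ 80.5, 110. ]), 0.7)
 plane slopes deg x,y [-1.12  0.07] z0 0.0231 361
top 767 [-0.0381 -0.0554  0.0168] [0.0408 0.0554 0.0339] rect (array([ 1.1, -0. ]), array([111.3,  78.6]), 89.6)
 plane slopes deg x,y [-0.04 -0.05] z0 0.0246 477
top [-0.0421 -0.0555  0.1473] [0.0369 0.0553 0.1625] (array([-2.3, -0.1]), array([ 78.5, 111.3]), 0.5) top face 0.1568
scene [-0.0425 -0.0551  0.1498] [0.0387 0.0551 0.1629] (array([-1.9,  0.2]), array([110. ,  80.6]), 89.4) top face 0.1582
```

Emit:
step_arm:
  commands:
    - {"gripper": 1,"x": -1.5,"y": 0,"z": -0.5,"spin": 0}
    - {"gripper": 1,"x": 0,"y": 0,"z": 0,"spin": 0}
    - {"gripper": 1,"x": 0,"y": 0,"z": 0,"spin": 0}
    - {"gripper": 1,"x": 0,"y": 0,"z": 0,"spin": 0}
    - {"gripper": 1,"x": 0,"y": 0,"z": 0,"spin": 0}
    - {"gripper": 1,"x": 0,"y": 0,"z": 0,"spin": 0}
    - {"gripper": 1,"x": 0,"y": 0,"z": 0,"spin": 0}
    - {"gripper": 1,"x": 0,"y": 0,"z": 0,"spin": 0}
    - {"gripper": 1,"x": 0,"y": 0,"z": 0,"spin": 0}
    - {"gripper": 1,"x": 0,"y": 0,"z": 0,"spin": 0}

```text
time: 17.45
eef_pos: [0.5559, -0.1885, 0.2883]
tcp_rot: [-0.0, 0.954, -0.001, 0.301]
contact_force: [0.9, -0.6, -5.0]
opening: 0.425
finger_force: 82.0
```

```bash
python3 go.py .5556 -.1887 .2891 90; python3 -c "
from plant import *
print(sign_off())"
```

```text
t 17.45 tcp [ 0.5559 -0.1885  0.2883] z [ 0.574 -0.001 -0.819] yhead 90.02 open 0.425 ff 82.0 F [ 0.9 -0.6 -5. ] q [-0.641 -0.203  2.082  0.492  0.813 -2.473]
shift [-0.3 -0.2 -0.8] spin 0.02 shift if after spin [-0.3 -0.2 -0.8]
the job is handed in; nothing more can be done
None
```

The job is handed in at 17.5 s: the third hand stands aside on its feet, and the stub is held steady with its underside to the lens, measured about 150 mm away and within about 2 mm and 1° of centred and square; the verdict was not shown.

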